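# Weigh the flux tin and store the reading with the dome key

### The job

Stand the flux tin upright in the middle of the bench scale's round pan, setting it down without dropping it, and let go of it. Then, with the tin on the pan, press the scale's large round key straight down just until its dome clicks through (the force suddenly drops), not on towards its hard stop, and let it come back up. Do not press the two small square keys, and leave the other things on the bench where they are.

Things in the scene. Friction and masses are not known exactly. Their poses are not given: they have to be found in the camera images.
- tin_mid (a point): The flux tin: a small closed round light-grey tin with a yellow disc on its lid, 34 mm in diameter and 22 mm high, about 60 g, standing loose and upright on the worktop to the left of the scale. This point is its centre, half-way up (11 mm above its underside); z is its own axis, up.
- pan_center (a point): Middle of the top face of the scale's pan, a flat steel disc 94 mm in diameter whose top is 44 mm above the worktop. The scale is fixed: a low white box 170 x 150 mm, 36 mm high, with the pan on its far part and a row of three keys on its near part, 91 mm in front of the pan's middle. Axes: x from the keys to the pan, y along the row of keys to the left, z up; the scale may be turned a little about the vertical.
- round_key_top (a point): Centre of the flat top of the large round black key (26 mm in diameter). It moves down with the key; untouched it is 52 mm above the worktop. The round key may sit at any of the three places of the row (46 mm apart); the other two places hold small square keys.
- round_key (a joint): How far the round key is pressed straight down, in m: 0 untouched, 0.010 at its hard stop. It is a long-stroke rubber-dome key: the force needed is 1.5 N at the start, grows to a peak of 5.6 N at 2.4 mm, then the dome gives way and the force falls to 1.6 N at 6 mm (from 3.5 mm on it counts as clicked); beyond that it grows again, to 6 N at 8.5 mm and 9 N at the hard stop. Past 8.5 mm counts as pressed too far. It springs back to 0 when let go.
- square_key_a_top (a point): Centre of the top of one small square black key (14 x 14 mm), untouched 46 mm above the worktop, 6 mm lower than the round key. Not to be pressed.
- square_key_b_top (a point): Centre of the top of the other small square black key, the same as the first. Not to be pressed.
- square_key_a (a joint): How far the first square key is pressed down, in m: 0 untouched.
- square_key_b (a joint): How far the second square key is pressed down, in m: 0 untouched.
- rubber_foot: Black rubber foot, 27 mm in diameter and 13 mm high, loose on the worktop beyond the tin; origin at the centre of its underside. To be left alone.
- marker: Felt marker, 13 mm thick and 132 mm long, lying loose on the worktop beyond the tin and the scale; origin under its middle. To be left alone.
- parts_dish: Round steel dish with screws, 67 mm in diameter and 16 mm high, standing loose on the worktop to the left of the tin; origin at the centre of its underside. To be left alone.
Not all that is in view belongs to the job. What is shaped like the part that bears tin_mid but red is not meant.

How it is judged:
On the way, in this order (a step that is already met when the one before it is completed fails the run):
1. the tin stands upright in the middle of the pan (centre within 25 mm of the pan's middle), at rest and let go (horizontal distance between tin_mid and pan_center below 0.025 m and z of tin_mid in the frame of pan_center between 0.007 and 0.015 m and angle between tin_mid's own z axis and vertical below 0.15 rad and linear speed of flux_tin below 0.03 m/s and contact force between each of the arm, the fingers and flux_tin below 0.05 N), for 0.2 s.
2. the round key is pressed through its click (3.5 mm or more) with the tin on the pan (value of joint round_key above 0.0035 m and horizontal distance between tin_mid and pan_center below 0.025 m and z of tin_mid in the frame of pan_center below 0.015 m and contact force between the fingers and flux_tin below 0.05 N), for 0.05 s.
At the end, for the whole second after the job is handed in: The tin stands upright (within 0.15 rad) and at rest on the pan, its centre within 25 mm of the pan's middle, and all three keys are back up (less than 1.5 mm down) (horizontal distance between tin_mid and pan_center below 0.025 m and z of tin_mid in the frame of pan_center between 0.007 and 0.015 m and angle between tin_mid's own z axis and vertical below 0.15 rad and linear speed of flux_tin below 0.03 m/s and value of joint each of round_key, square_key_a, square_key_b below 0.0015 m); the robot touches nothing.
It fails at once if the round key is pressed too far, towards its hard stop (more than 8.5 mm of its 10 mm) (value of joint round_key above 0.0085 m).
It fails at once if a square key is pressed (more than 4 mm) (value of joint any of square_key_a, square_key_b above 0.004 m).
It fails at once if the tin is dropped or thrown onto the pan (faster than 0.6 m/s within 12 mm above it) (linear speed of flux_tin above 0.6 m/s and horizontal distance between tin_mid and pan_center below 0.06 m and z of tin_mid in the frame of pan_center below 0.023 m).
It fails at once if the rubber foot, the marker or the parts dish is moved more than 20 mm (distance of any of rubber_foot, marker, parts_dish from where it was at the start of the episode above 0.02 m).
It also fails if it takes over 51 s, if anything falls off the work surface, if the arm or the gripper's body presses on something with over 40 N, if the wrist force passes 120 N, or if a joint passes its speed limit or range.

### The arm

A 6-joint arm with a two-finger parallel gripper is mounted at the origin on a cart in front of the work surface, level with it; the furniture and walls round the work are solid. World frame = base frame: x ahead of the robot, y to its left, z up, the work surface at z = 0. Lengths are in m, angles in rad, forces in N, time in s.
With the tool pointing down it reaches from about 0.3 to 0.75 m from the base axis. Payload 8.5 kg.
Tool frame: the origin (TCP) lies midway between the tips of the shut fingers; the grasp point (between the pads) lies 19 mm behind it (env.pinch_z is the distance from the TCP to the grasp point, in m); z points along the fingers, y is the direction in which the jaws open and shut (so a half turn about z gives the same grasp; the last joint's range is limited). The gripper opens to 85 mm and grips with 20 to 120 N. Pads are 22 mm wide; open, the fingers measure 114 mm over their backs; the gripper's body (76 mm by 85 mm) begins 54 mm behind the grasp point. The pads swing forward as they close: fully open they stand 13 mm farther back than shut.
Start: joints at [1.124, 0.381, 1.297, -0, 1.464, -0.215], TCP at [0.126, 0.535, 0.231] pointing down, gripper open.
Joint ranges: [-3.11, 3.11], [-0.89, 2.33], [0.22, 2.48], [-1.42, 4.56], [0.17, 2.85], [-2.88, 2.88]. Speed limits (rad/s): [2.39, 2.39, 3.14, 3.14, 3.14, 3.14].

### API

Orientations are given as a unit quaternion [w, x, y, z].
In Python, from rig import state, vision, job, env gives the robot as it stands. The module is installed in compiled form; this text tells all that it offers.
- The arm moves only by the tool carry_out, never from a script. Its argument "targets" is text: rows parted by semicolons, each of 7 numbers parted by spaces: the opening, from 0 (shut) to 1 (fully open), then the shift along the world's x, y, z in cm, then the turn, a rotation vector about the world's x, y, z in rad. In form: fingers tx ty tz ax ay az; .... A call has exactly 5 rows; each row is the pose to reach, as a shift and turn from the pose commanded when the call began; what a row does not reach only later rows make up. A row lasts 1/8 s, in which the tool goes at most 62.5 mm and 10.7 degrees, less where a joint would pass 70% of its speed; a pose out of reach is approached as far as the arm can. A call with a gripper value outside its range is refused whole. The fingers move at their own pace and stop on an object; "squeeze" is the grip in N (left out, the last holds). Time passes only in rows, so rows that repeat a pose let the fingers close, or fill a call up. It gives the time, the measured TCP pose, the force and the opening at its end, in the units of the state.
- state(): the state, without advancing time (a new reading comes with each control period).
- vision.read_camera(name): name is "side" or "top" or "wrist"; returns a dict with "frame" (480x640x3 uint8, red, green, blue), "camera_matrix" (3x3 intrinsics, pixels), "origin" and "rotation" of the camera in the world. Camera axes: x right, y up, looking along -z (the intrinsics and any distortion apply to the point x, -y, -z); pixel columns grow to the right and rows downward; lengths in m; the calibration is good to about 2 mm. A picture is of the moment at which its call begins. There is no depth.
- job.job_done(): hands the job in, once; it reports no verdict.
The state is a dict: "clock": time; "joint_pos": joint angles; "qd": joint speeds; "tau": joint torques, N m; "tcp_pos": TCP position; "ee_rot": TCP orientation; "ft_force": force on the tool from outside, world axes, zero at the start; "torque": the same for the moment, N m; "finger_gap": opening from 0.0 (shut) to 1.0 (fully open).
Only numpy, scipy, OpenCV 4.12 (cv2) and the standard library are available. Lean on these libraries where they do the work, as an engineer would, in place of code of your own. Each camera call takes 0.05 s, during which the arm holds its last target. There are 200 camera calls.

## Working session

There is one attempt and no reset: what is moved stays moved. The work goes in short steps, Python scripts to look and compute and a tool call to move; the robot and the scene stay as the last step left them, time stands still between calls to the robot, and variables do not carry over. Pictures are saved under pics/ and viewed, about 8 in all and at most 12, crops included, and the job is handed in when it is done.

Besides the shell and the picture viewer there is one more tool, called as a command line: name --argument value ..., lists and objects as JSON in quotes. carry_out: Moves the arm, as the interface text tells. Its arguments: {"type":"object","properties":{"targets":{"type":"string"},"squeeze":{"type":"number"}},"required":["targets"]}

```bash
mkdir -p pics
python3 - <<'E'
from rig import state, vision, env
import cv2, numpy as np
s=state();print(s['clock'],s['tcp_pos'],s['ee_rot'],s['finger_gap'],env.pinch_z)
for n in ("top","side"):
    r=vision.read_camera(n);cv2.imwrite(f"pics/{n}0.png",r["frame"][:,:,::-1])
    print(n,r.keys(),r["camera_matrix"],r["origin"],r["rotation"])
E
```

```text
0.0 [0.12623409 0.53500448 0.23072419] [-2.36038236e-04  1.15664602e-01  9.93288065e-01 -6.81739094e-04] 0.999618715355512 0.0187
top dict_keys(['frame', 'camera_matrix', 'origin', 'rotation']) [[474.27078992   0.         317.7685868 ]
 [  0.         474.27078992 239.68066899]
 [  0.           0.           1.        ]] [ 0.30115693 -0.01803013  0.8909107 ] [-0.63727466 -0.06850256  0.07826998  0.76358511]
side dict_keys(['frame', 'camera_matrix', 'origin', 'rotation']) [[443.74761939   0.         325.03816369]
 [  0.         443.74761939 239.00025607]
 [  0.           0.           1.        ]] [0.35261344 0.69557942 0.50538276] [-0.06908373 -0.02828456  0.49042389  0.86828096]
```

View pics/top0.png

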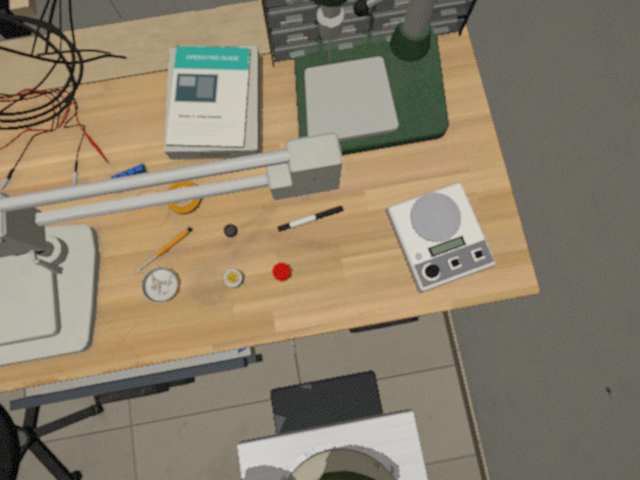

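View pics/side0.png

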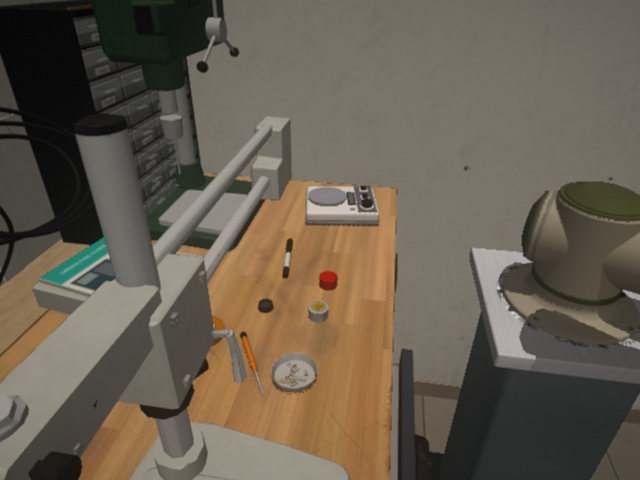

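The top view shows the tin (yellow disc) at about (233,278), the red decoy at (282,271), the foot at (231,230), the dish at (160,285) and the marker at (310,218). The scale's pan is at (436,217), its round key at (432,270) and the square keys at (455,262) and (478,254). A boom stand passes over the far area. I'll measure next.

```bash
cat > h.py <<'E'
import numpy as np, cv2
from scipy.spatial.transform import Rotation as R
def rot(c): 
    q=c["rotation"]; return R.from_quat([q[1],q[2],q[3],q[0]]).as_matrix() if np.size(q)==4 else np.array(q)
def ray(c,u,v):
    d=np.linalg.inv(c["camera_matrix"])@[u,v,1]; d=rot(c)@(d*[1,-1,-1]); return np.array(c["origin"]),d
def plane(c,u,v,z):
    o,d=ray(c,u,v); return o+d*(z-o[2])/d[2]
def proj(c,p):
    q=rot(c).T@(np.array(p)-c["origin"]); q=c["camera_matrix"]@(q*[1,-1,-1]); return q[:2]/q[2]
def tri(c1,p1,c2,p2):
    o1,d1=ray(c1,*p1);o2,d2=ray(c2,*p2)
    t=np.linalg.lstsq(np.c_[d1,-d2],o2-o1,rcond=None)[0]
    a,b=o1+t[0]*d1,o2+t[1]*d2; return (a+b)/2,np.linalg.norm(a-b)
def blobs(img,lo,hi,roi,amin=15):
    x0,y0,x1,y1=roi; m=cv2.inRange(cv2.cvtColor(img[y0:y1,x0:x1],cv2.COLOR_RGB2HSV),lo,hi)
    n,_,s,c=cv2.connectedComponentsWithStats(m)
    return [(c[i]+[x0,y0],s[i]) for i in range(1,n) if s[i,4]>=amin]
E
python3 - <<'E'
from rig import vision; from h import *
t=vision.read_camera("top");s=vision.read_camera("side")
for p in ([0,0,0],[.126,.535,.231]): print(p,proj(t,p),proj(s,p))
f=t["frame"];g=s["frame"]
print("yellow top",blobs(f,(20,120,100),(35,255,255),(215,262,252,295)))
print("yellow side",blobs(g,(20,120,80),(35,255,255),(300,295,335,325),8))
print("dark top",blobs(f,(0,0,0),(180,255,60),(390,190,495,290),10))
print("dark side",blobs(g,(0,0,0),(180,255,60),(350,182,380,215),5))
b=cv2.resize(f[180:295,385:500],None,fx=5,fy=5,interpolation=cv2.INTER_CUBIC)
cv2.imwrite("pics/scale0.png",b[:,:,::-1])
for n,u,v,z in (("tin",233,277,.022),("red",282,271,.022),("pan",436,217,.044),("round",432,270,.052),("sqA",455,262,.046),("sqB",478,254,.046),("foot",231,230,.013),("dish",160,285,.016),("mark1",280,228,.006),("mark2",341,209,.006),("edge",520,295,0),("edge",360,320,0),("edge2",470,30,0)): print(n,plane(t,u,v,z).round(3))
for a,b in (((303,150),(275,122)),): print("boom tip guess",tri(t,(312,135),s,(274,120)))
E
```

```text
[0, 0, 0] [341.38242762 519.32409109] [567.20667111 299.57449969]
[0.126, 0.535, 0.231] [-90.56327371 561.846854  ] [753.07288051 545.61403092]
yellow top [(array([231.9893617 , 277.11702128]), array([12, 10, 11, 11, 94], dtype=int32))]
yellow side [(array([317.85555556, 306.1       ]), array([12,  7, 13,  9, 90], dtype=int32))]
dark top [(array([478.53846154, 253.84615385]), array([86, 62,  6,  5, 26], dtype=int32)), (array([454.77777778, 262.37037037]), array([62, 70,  7,  6, 27], dtype=int32)), (array([431.94871795, 270.46153846]), array([ 36,  75,  13,  12, 117], dtype=int32))]
dark side [(array([362.88235294, 187.41176471]), array([11,  4,  5,  4, 17], dtype=int32)), (array([366.12087912, 201.26373626]), array([12, 12, 11, 13, 91], dtype=int32))]
tin [0.442 0.12  0.022]
red [0.436 0.029 0.022]
pan [ 0.481 -0.268  0.044]
round [ 0.386 -0.236  0.052]
sqA [ 0.393 -0.282  0.046]
sqB [ 0.4   -0.326  0.046]
foot [0.533 0.112 0.013]
dish [0.452 0.256 0.016]
mark1 [0.522 0.02  0.006]
mark2 [ 0.538 -0.102  0.006]
edge [ 0.315 -0.401  0.   ]
edge [ 0.324 -0.097  0.   ]
edge2 [ 0.875 -0.445  0.   ]
boom tip guess (array([ 0.56185902, -0.05749275,  0.28362466]), np.float64(0.02226663414070686))
```

View pics/scale0.png

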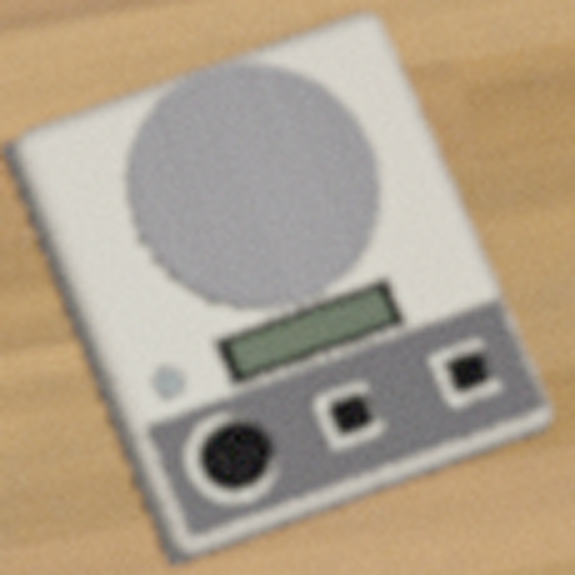

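Run:
```python
from rig import vision; from h import *
t=vision.read_camera("top");s=vision.read_camera("side")
T=lambda n,a,b:print(n,*[x.round(3) for x in tri(t,a,s,b)])
T("tin",(231.99,277.1),(317.86,306.1)); print("tin plane",plane(t,231.99,277.1,.022),plane(s,317.86,306.1,.022))
T("round",(431.95,270.46),(366.12,201.26)); print(plane(t,431.95,270.46,.052)); 
p=plane(t,435.6,217,.044);print("pan",p)
T("head front-right top corner",(340,178),(290,120)); T("head bottom near",(272,197),(253,192))
T("rail end",(260,357),(406,352))
for z in (.25,.3,.35,.4): print(z,[plane(t,*q,z).round(3) for q in ((272,197),(340,180),(60,222),(287,142))])
print([plane(t,*q,0).round(3) for q in ((100,230),(85,345),(30,245))])
```

```text
tin [0.442 0.122 0.022] 0.0
tin plane [0.44165778 0.12150141 0.022     ] [0.44146131 0.12159049 0.022     ]
round [ 0.386 -0.237  0.049] 0.002
[ 0.38476855 -0.23576724  0.052     ]
pan [ 0.48115107 -0.26701301  0.044     ]
head front-right top corner [ 0.52  -0.083  0.271] 0.018
head bottom near [0.554 0.021 0.17 ] 0.04
rail end [ 0.287  0.105 -0.074] 0.006
0.25 [array([0.507, 0.013, 0.25 ]), array([ 0.515, -0.086,  0.25 ]), array([0.524, 0.31 , 0.25 ]), array([ 0.585, -0.021,  0.25 ])]
0.3 [array([0.491, 0.011, 0.3  ]), array([ 0.498, -0.08 ,  0.3  ]), array([0.507, 0.285, 0.3  ]), array([ 0.563, -0.021,  0.3  ])]
0.35 [array([0.475, 0.008, 0.35 ]), array([ 0.481, -0.075,  0.35 ]), array([0.49 , 0.259, 0.35 ]), array([ 0.541, -0.021,  0.35 ])]
0.4 [array([0.459, 0.006, 0.4  ]), array([ 0.465, -0.07 ,  0.4  ]), array([0.472, 0.234, 0.4  ]), array([ 0.519, -0.02 ,  0.4  ])]
[array([0.582, 0.363, 0.   ]), array([0.369, 0.409, 0.   ]), array([0.576, 0.498, 0.   ])]
```

carry_out --targets "1 2 -4 0 0 0 0;1 5 -8 0 0 0 0;1 8 -12 0 0 0 0;1 12 -16 0 0 0 0;1 12 -16 0 0 0 0"

```text
clock: 0.92
tcp_pos: [0.2484, 0.3734, 0.2315]
ee_rot: [0.0, 0.118, 0.993, -0.0]
ft_force: [-0.1, 0.8, 0.1]
finger_gap: 0.997
```

Run:
```python
from rig import vision; from h import *
t=vision.read_camera("top");s=vision.read_camera("side")
for q in ((150,208),(230,194)):
  for z in (.15,.2,.25,.3): p=plane(t,*q,z); print(q,p.round(3),proj(s,p).round(0))
```

```text
(150, 208) [0.556 0.216 0.15 ] [226. 269.]
(150, 208) [0.539 0.2   0.2  ] [238. 233.]
(150, 208) [0.522 0.184 0.25 ] [252. 195.]
(150, 208) [0.505 0.169 0.3  ] [266. 156.]
(230, 194) [0.557 0.085 0.15 ] [253. 223.]
(230, 194) [0.539 0.078 0.2  ] [263. 194.]
(230, 194) [0.522 0.071 0.25 ] [273. 164.]
(230, 194) [0.505 0.064 0.3  ] [284. 131.]
```

carry_out --targets "1 4 -6 -1 0 0 0;1 7 -12 -2 0 0 0;1 11 -18 -3 0 0 0;1 14 -25 -4 0 0 0;1 14 -25 -4 0 0 0"

```text
clock: 1.65
tcp_pos: [0.387, 0.1243, 0.191]
ee_rot: [-0.0, 0.115, 0.993, 0.0]
ft_force: [1.1, 0.4, -0.1]
finger_gap: 0.997
```

Run:
```python
from rig import vision,state; from h import *
w=vision.read_camera("wrist");s=state();print(s["tcp_pos"],s["ft_force"],w["origin"],w["rotation"])
cv2.imwrite("pics/w1.png",w["frame"][:,:,::-1])
print(proj(w,[.4416,.1215,.022]),proj(w,s["tcp_pos"]))
```

```text
[0.38856843 0.12183134 0.19054616] [ 2.13405452 -1.17148811 -0.51826042] [0.30651091 0.14252033 0.33350438] [ 0.77383933 -0.12666288 -0.10048202  0.61239903]
[327.78396458 264.71390524] [314.68978705 306.51950019]
```

View pics/w1.png

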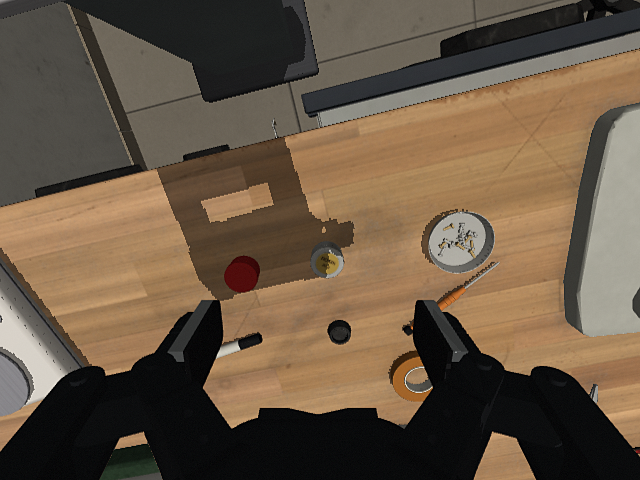

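The wrist view shows the tin at (327,261) and I predicted (328,265), so they agree. The red decoy is at (242,273) and the foot at (339,331). I'll descend over the tin now.

carry_out --targets "1 2 0 -3 0 0 0;1 4 0 -6 0 0 0;1 5.3 0 -10 0 0 0;1 5.3 0 -13 0 0 0;1 5.3 0 -13 0 0 0"

```text
clock: 2.33
tcp_pos: [0.4382, 0.1264, 0.0599]
ee_rot: [-0.002, 0.115, 0.993, -0.0]
ft_force: [-0.2, 0.3, 0.3]
finger_gap: 1.002
```

Run:
```python
from rig import vision,state; from h import *
w=vision.read_camera("wrist");s=state();print(s["tcp_pos"],s["ft_force"],s["ee_rot"])
print(proj(w,[.4416,.1215,.022]))
for c,_ in blobs(w["frame"],(20,100,60),(35,255,255),(250,150,400,420),60): print(c,_,plane(w,*c,.022))
cv2.imwrite("pics/w2.png",w["frame"][:,:,::-1])
```

```text
[0.43906741 0.12626539 0.06127509] [0.42856107 0.23714669 0.85534269] [-7.04171712e-04  1.14797966e-01  9.93388608e-01 -6.20390221e-05]
[311.86279157 277.34639336]
[310.11445783 274.47289157] [ 41 107  39  36 996] [0.43954573 0.12092896 0.022     ]
```

View pics/w2.png

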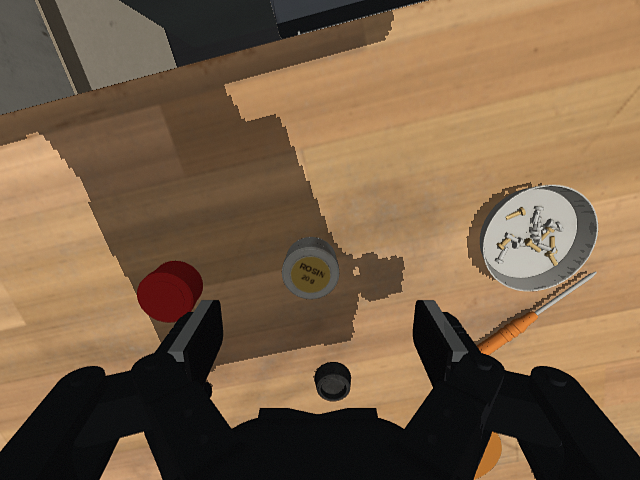

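carry_out --targets "1 0.2 -0.4 -2 0 0 0;1 0.2 -0.4 -4 0 0 0;1 0.2 -0.4 -5 0 0 0;1 0.2 -0.4 -5.6 0 0 0;1 0.2 -0.4 -5.6 0 0 0"

```text
clock: 3.0
tcp_pos: [0.4415, 0.1214, 0.0057]
ee_rot: [0.0, 0.116, 0.993, 0.0]
ft_force: [-1.5, 0.3, -0.5]
finger_gap: 0.998
```

carry_out --targets "0.3 0 0 0 0 0 0;0.3 0 0 0 0 0 0;0.2 0 0 0 0 0 0;0.2 0 0 0 0 0 0;0.2 0 0 0 0 0 0" --squeeze 25

```text
clock: 3.62
tcp_pos: [0.4414, 0.1213, 0.0057]
ee_rot: [0.0, 0.116, 0.993, 0.0]
ft_force: [-1.3, 0.6, 6.0]
finger_gap: 0.393
```

carry_out --targets "0.2 0 0 0.5 0 0 0;0.2 0 0 2 0 0 0;0.2 -2 0 5 0 0 0;0.2 -4 -1 8 0 0 0;0.2 -6 -2 9.5 0 0 0" --squeeze 30

```text
clock: 4.25
tcp_pos: [0.381, 0.1011, 0.1017]
ee_rot: [0.001, 0.115, 0.993, 0.0]
ft_force: [0.8, 0.1, -0.9]
finger_gap: 0.387
```

Run:
```python
from rig import vision,state; from h import *
w=vision.read_camera("wrist");s=state();print(s["tcp_pos"],s["ft_force"],s["finger_gap"])
cv2.imwrite("pics/w3.png",w["frame"][:,:,::-1])
```

```text
[0.37891993 0.10065576 0.10237452] [-1.61842744  0.63007448  0.732913  ] 0.39070164024410764
```

View pics/w3.png

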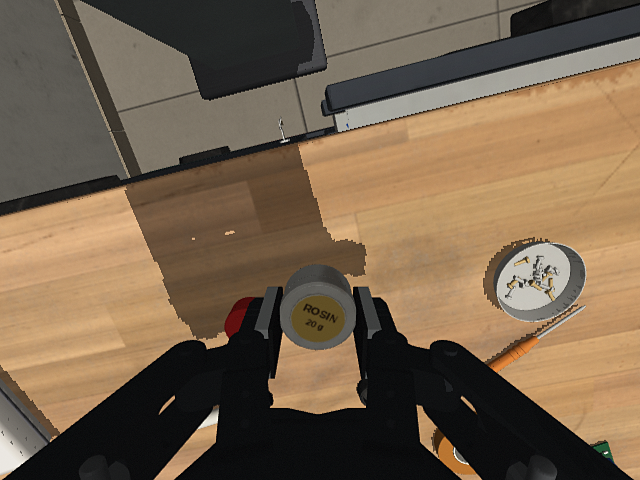

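The wrist view shows the tin held upright between the pads, with its lid at (318,318). Next I carry it past the boom head on the near side.

carry_out --targets "0.2 0 -5 0.5 0 0 0;0.2 0 -10.5 1 0 0 0;0.2 0 -16 1 0 0 0;0.2 0.5 -22 1 0 0 0;0.2 2 -27 1 0 0 0"

```text
clock: 4.92
tcp_pos: [0.4012, -0.171, 0.1102]
ee_rot: [-0.0, 0.116, 0.993, 0.0]
ft_force: [0.7, 1.5, -0.6]
finger_gap: 0.39
```

carry_out --targets "0.2 2 -4 0 0 0 0;0.2 4 -7 0 0 0 0;0.2 6 -9 -0.5 0 0 0;0.2 8 -9.8 -1.5 0 0 0;0.2 8 -9.8 -1.5 0 0 0"

```text
clock: 5.55
tcp_pos: [0.4818, -0.2668, 0.0941]
ee_rot: [-0.001, 0.116, 0.993, 0.001]
ft_force: [0.3, -0.2, -0.4]
finger_gap: 0.388
```

Run:
```python
from rig import vision,state; from h import *
w=vision.read_camera("wrist");t=vision.read_camera("top");s=state();print(s["clock"],s["tcp_pos"],s["ft_force"],s["finger_gap"],s["ee_rot"])
z=s["tcp_pos"][2]-.0047+.022
for c,_ in blobs(w["frame"],(20,100,60),(35,255,255),(250,150,400,420),60): print("wrist",c,_,plane(w,*c,z))
for c,_ in blobs(t["frame"],(20,100,80),(35,255,255),(400,170,470,260),10): print("top",c,_,plane(t,*c,z))
cv2.imwrite("pics/w4.png",np.hstack([w["frame"][:,:,::-1]]))
```

```text
5.65 [ 0.48092736 -0.26622355  0.09505225] [ 0.03588471  1.0823485  -1.02157955] 0.38852325719605413 [-5.16398887e-04  1.15487026e-01  9.93308801e-01  3.25899616e-04]
wrist [317.79472477 318.71100917] [  41  146   54   46 1744] [ 0.47871765 -0.26667106  0.11235225]
```

View pics/w4.png

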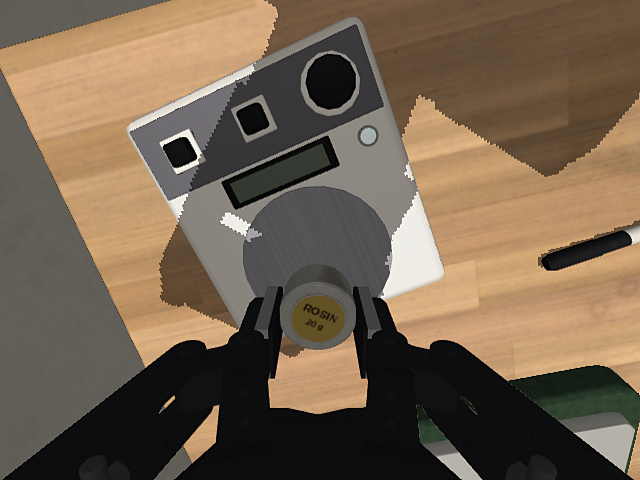

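Run:
```python
from rig import vision,state; from h import *
w=vision.read_camera("wrist")
print(proj(w,[.481,-.267,.044]),proj(w,[.385,-.236,.052]))
pts=np.array([plane(w,u,v,.044)[:2] for u,v in ((243,255),(392,250),(317,186),(262,205),(373,210))])
from scipy.optimize import least_squares
r=least_squares(lambda p:np.hypot(*(pts-p[:2]).T)-.047,[.48,-.267]);print("pan",r.x,r.fun)
for c,a in blobs(w["frame"],(0,0,0),(180,255,45),(155,35,365,175),200): print(c,a,plane(w,*c,.052 if c[0]>300 else .046))
```

```text
[317.28498241 261.96003839] [333.2031827   85.72301637]
pan [ 0.47977968 -0.26702147] [-9.46073052e-04  7.07848386e-05 -3.26009465e-04  9.82830809e-04
 -4.84167060e-04]
[329.703192    83.22868032] [ 150   22   50   54 2099] [ 0.38345786 -0.23747885  0.052     ]
[252.16129032 120.2888563 ] [ 81  70  33  32 682] [ 0.3911798  -0.28199556  0.046     ]
[303.24545455 157.84935065] [ 87 103  97  37 770] [ 0.41633174 -0.25955128  0.052     ]
[179.84384384 153.35435435] [  8 104  34  30 666] [ 0.39863855 -0.32630455  0.046     ]
```

carry_out --targets "0.2 0 0 -1.5 0 0 0;0.2 0 0 -3 0 0 0;0.2 0 0 -3.8 0 0 0;0.2 0 0 -4.2 0 0 0;0.2 0 0 -4.4 0 0 0"

```text
clock: 6.32
tcp_pos: [0.4814, -0.2668, 0.0512]
ee_rot: [0.0, 0.116, 0.993, -0.0]
ft_force: [-0.1, 0.2, -0.4]
finger_gap: 0.391
```

carry_out --targets "0.2 0 0 -0.1 0 0 0;0.2 0 0 -0.15 0 0 0;0.2 0 0 -0.2 0 0 0;0.2 0 0 -0.2 0 0 0;0.2 0 0 -0.2 0 0 0"

```text
clock: 6.95
tcp_pos: [0.4814, -0.2668, 0.0497]
ee_rot: [0.0, 0.116, 0.993, -0.0]
ft_force: [-2.3, 1.1, 5.8]
finger_gap: 0.387
```

carry_out --targets "0.42 0 0 0 0 0 0;0.46 0 0 0 0 0 0;0.52 0 0 0 0 0 0;0.6 0 0 0 0 0 0;0.7 0 0 0 0 0 0"

```text
clock: 7.58
tcp_pos: [0.4813, -0.2667, 0.0493]
ee_rot: [-0.0, 0.116, 0.993, 0.0]
ft_force: [-0.2, 0.7, -0.3]
finger_gap: 0.701
```

carry_out --targets "0.8 0 0 0 0 0 0;0.8 0 0 1 0 0 0;0.8 0 0 3 0 0 0;0.8 0 0 6 0 0 0;0.8 0 0 6 0 0 0"

```text
clock: 8.2
tcp_pos: [0.4822, -0.2674, 0.1118]
ee_rot: [0.002, 0.116, 0.993, -0.001]
ft_force: [1.1, 0.2, -0.4]
finger_gap: 0.798
```

Run:
```python
from rig import vision,state; from h import *
w=vision.read_camera("wrist");s=state();print(s["clock"],s["tcp_pos"],s["ft_force"],s["finger_gap"])
for c,_ in blobs(w["frame"],(20,100,60),(35,255,255),(250,150,400,420),60): print("tin",c,_,plane(w,*c,.066))
for c,a in blobs(w["frame"],(0,0,0),(180,255,45),(295,35,375,145),200): print(c,a,plane(w,*c,.052))
cv2.imwrite("pics/w5.png",w["frame"][:,:,::-1])
```

```text
8.25 [ 0.48159169 -0.26691422  0.11032308] [ 0.39027946  0.0418787  -0.44669266] 0.7983708430100377
tin [318.50967742 260.7       ] [ 50  93  38  36 930] [ 0.47968967 -0.26694047  0.066     ]
[330.503367    82.88103255] [  13   23   46   51 1782] [ 0.38346991 -0.2374941   0.052     ]
```

View pics/w5.png

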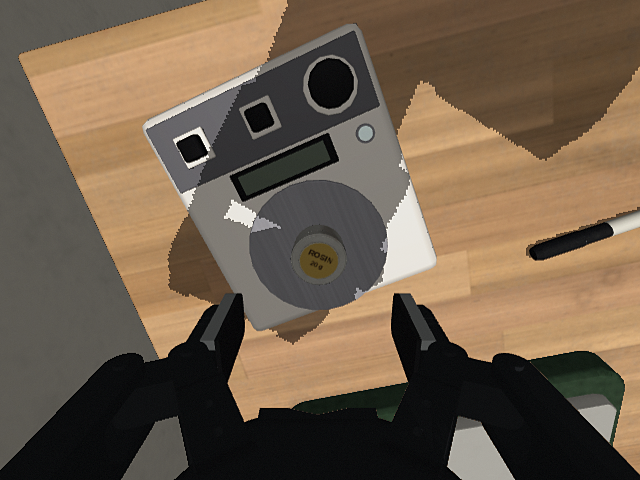

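The tin stands on the pan at (0.4797,-0.2669), within about 1 mm of the pan's middle. It shows at (319,261) in the picture, and the round key at (330,83). Now I move over the key with the fingers shut.

carry_out --targets "0.5 -3 1 0 0 0 0;0 -6 2 0 0 0 0;0 -9.8 3 0 0 0 0;0 -9.8 3 -1 0 0 0;0 -9.8 3 -3 0 0 0"

```text
clock: 8.88
tcp_pos: [0.3838, -0.2372, 0.0789]
ee_rot: [0.001, 0.116, 0.993, -0.0]
ft_force: [0.3, -1.0, -0.5]
finger_gap: 0.002
```

carry_out --targets "0 0 0 -0.5 0 0 0;0 0 0 -1 0 0 0;0 0 0 -1.5 0 0 0;0 0 0 -1.5 0 0 0;0 0 0 -1.5 0 0 0"

```text
clock: 9.5
tcp_pos: [0.3835, -0.2368, 0.0645]
ee_rot: [0.0, 0.116, 0.993, -0.0]
ft_force: [0.1, 0.5, -1.0]
finger_gap: 0.003
```

Run:
```python
from rig import vision,state; from h import *
w=vision.read_camera("wrist");s=state();print(s["clock"],s["tcp_pos"],s["ft_force"],s["finger_gap"],s["ee_rot"])
cv2.imwrite("pics/w6.png",w["frame"][:,:,::-1]); print(proj(w,[.3835,-.2375,.052]))
```

```text
9.55 [ 0.38345364 -0.23682354  0.06455611] [-0.12866475 -0.46065205 -0.27422291] 0.0025769628994267418 [ 1.87657667e-04  1.15645576e-01  9.93290510e-01 -1.65539694e-04]
[317.47511308 291.11407175]
```

View pics/w6.png

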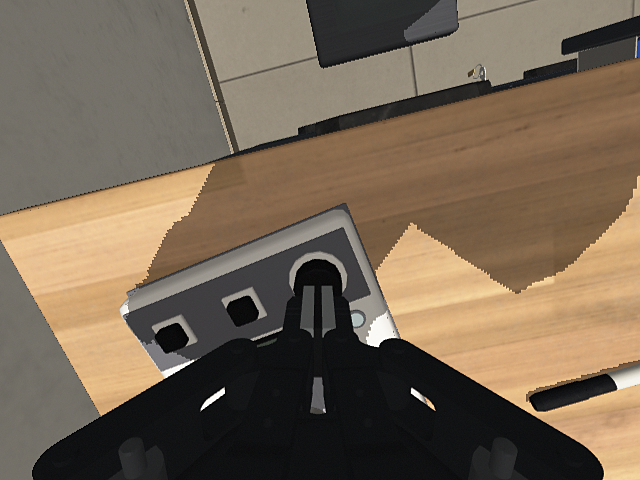

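The shut tips sit over the round key at about (318,280), clear of both square keys. I'll press in small steps and watch the force.

carry_out --targets "0 0 0 -0.4 0 0 0;0 0 0 -0.8 0 0 0;0 0 0 -1.1 0 0 0;0 0 0 -1.2 0 0 0;0 0 0 -1.2 0 0 0"

```text
clock: 10.18
tcp_pos: [0.3833, -0.2367, 0.0523]
ee_rot: [-0.0, 0.116, 0.993, 0.0]
ft_force: [-0.2, -0.6, 0.2]
finger_gap: -0.001
```

carry_out --targets "0 0 0 -0.05 0 0 0;0 0 0 -0.1 0 0 0;0 0 0 -0.15 0 0 0;0 0 0 -0.15 0 0 0;0 0 0 -0.15 0 0 0"

```text
clock: 10.8
tcp_pos: [0.3834, -0.2368, 0.0509]
ee_rot: [0.0, 0.116, 0.993, -0.0]
ft_force: [-0.1, 1.3, 4.3]
finger_gap: -0.0
```

carry_out --targets "0 0 0 -0.05 0 0 0;0 0 0 -0.1 0 0 0;0 0 0 -0.1 0 0 0;0 0 0 -0.1 0 0 0;0 0 0 -0.1 0 0 0"

```text
clock: 11.42
tcp_pos: [0.3834, -0.2368, 0.0499]
ee_rot: [0.0, 0.116, 0.993, -0.0]
ft_force: [-0.1, 0.5, 5.8]
finger_gap: 0.003
```

carry_out --targets "0 0 0 -0.05 0 0 0;0 0 0 -0.1 0 0 0;0 0 0 -0.1 0 0 0;0 0 0 -0.1 0 0 0;0 0 0 -0.1 0 0 0"

```text
clock: 12.05
tcp_pos: [0.3834, -0.2368, 0.0489]
ee_rot: [0.0, 0.116, 0.993, -0.0]
ft_force: [-0.2, 0.2, 6.1]
finger_gap: 0.001
```

carry_out --targets "0 0 0 -0.05 0 0 0;0 0 0 -0.1 0 0 0;0 0 0 -0.1 0 0 0;0 0 0 -0.1 0 0 0;0 0 0 -0.1 0 0 0"

```text
clock: 12.68
tcp_pos: [0.3834, -0.2368, 0.0478]
ee_rot: [0.0, 0.116, 0.993, -0.0]
ft_force: [-0.4, 0.2, 4.1]
finger_gap: 0.005
```

carry_out --targets "0 0 0 -0.05 0 0 0;0 0 0 -0.1 0 0 0;0 0 0 -0.1 0 0 0;0 0 0 -0.1 0 0 0;0 0 0 -0.1 0 0 0"

```text
clock: 13.3
tcp_pos: [0.3834, -0.2368, 0.0468]
ee_rot: [0.0, 0.116, 0.993, -0.0]
ft_force: [0.3, -0.4, 2.0]
finger_gap: -0.002
```

The force fell from 6.1 N to 4.1 N and then 2.0 N, so the dome has clicked through at about 5–5.5 mm. Now I release and back off.

carry_out --targets "0 0 0 0.3 0 0 0;0 0 0 1 0 0 0;0 0 0 3 0 0 0;0 -1 0 6 0 0 0;0 -2 0 9 0 0 0"

```text
clock: 13.92
tcp_pos: [0.3627, -0.2362, 0.1378]
ee_rot: [-0.001, 0.116, 0.993, 0.0]
ft_force: [0.0, -0.3, 0.6]
finger_gap: -0.002
```

carry_out --targets "0 0 3 3 0 0 0;0 0 6 4 0 0 0;0 0 10 4 0 0 0;0 0 10 4 0 0 0;0 0 10 4 0 0 0"

```text
clock: 14.55
tcp_pos: [0.3633, -0.137, 0.177]
ee_rot: [-0.0, 0.115, 0.993, -0.0]
ft_force: [-0.1, -0.3, -0.4]
finger_gap: 0.002
```

Run:
```python
from rig import vision,state; from h import *
t=vision.read_camera("top");sd=vision.read_camera("side");s=state();print(s["clock"],s["tcp_pos"],s["ft_force"])
for c,_ in blobs(t["frame"],(20,100,80),(35,255,255),(400,170,470,245),5): print("tin",c,plane(t,*c,.066))
for c,_ in blobs(t["frame"],(0,0,0),(180,255,60),(390,230,495,290),10): print("key",c,_)
a=cv2.resize(t["frame"][180:295,140:500],(720,230));b=cv2.resize(sd["frame"][170:410,240:400],(480,720))[:340]
b=cv2.copyMakeBorder(b,0,0,0,240,cv2.BORDER_CONSTANT)
cv2.imwrite("pics/f.png",np.vstack([a,b])[:,:,::-1])
```

```text
14.65 [ 0.36338963 -0.13744736  0.17680121] [ 0.781409   -0.1826046  -0.52611416]
```

View pics/f.png

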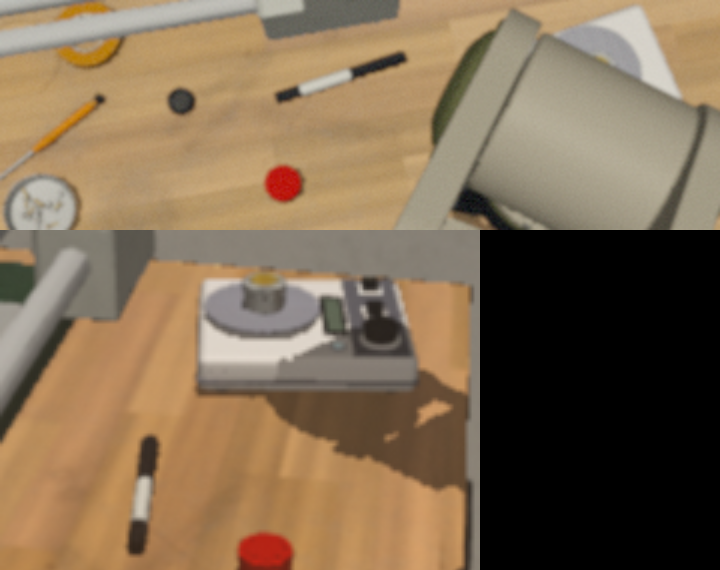

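The side crop shows the tin upright in the middle of the pan at (264,290), with the round key back up at (380,330). The marker, foot and dish are where they were. Handing in.

```bash
python3 -c "
from rig import job,state
print(job.job_done(), state()['clock'])"
```

```text
the job is handed in; nothing more can be done
the job is handed in; nothing more can be done
```

The job is done and handed in at about 15 s of the 51 s allowed; the hand-in reports no verdict.

- **Tin:** I set it down on the pan at a gentle contact of about 6 N and let go. A wrist-camera check after release put it at (0.480, -0.267), within about 1 mm of the pan's middle.
- **Round key:** I pressed it in 1 mm steps. The force peaked at 6.1 N, then fell to 4.1 N and 2.0 N, at about 5 to 5.5 mm of travel. I stopped there, before the 8.5 mm limit, and backed off.
- **Final checks:** The side view shows the tin upright on the pan, the round key back up and the arm clear of everything. The marker, foot and dish look unmoved by eye; I did not measure them again. The tips stayed well clear of the square keys.
- **Check that failed:** The arm hid the tin and the keys from the top camera, so the final numeric re-measurement from there gave nothing. The end state rests on the side view and the earlier wrist measurement.

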